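# Steer a profile past the post into its bay

### The job

Put the loose slotted aluminium profile away by pushing it along the bench with the fingertips, now at one end, now at the other: angle it past the steel post and into the U-shaped bay, until its leading end is fully home against the bay's end wall and it lies straight along the bay. It must stay flat on the bench the whole time, never picked up or tipped, and the two vials, the chip box and the hex key round it stay where they are.

Things in the scene. Friction and masses are not known exactly. Their poses are not given: they have to be found in the camera images.
- profile: loose bare-aluminium slotted bar, 150 x 30 x 30 mm, 0.17 to 0.35 kg, flat on the bench. Origin: centre of its underside, x along its length, z up; both ends alike. It starts askew in front of the bay, on the post's -y side as seen in the bay's frame, its +x end nearer to the bay's mouth
- bay: fixed U-shaped bay of dark steel bars, no floor: side bars 105 mm long, 14 thick, 24 high, 58 apart inside, their rounded front ends standing 7 mm out of the mouth; end wall at the back, equally high. Origin: on the bench, middle of the open mouth; x points straight in (inner face of end wall at x = 105 mm), z up. Profile home: its origin near x = 30 mm, 45 mm of it outside the mouth
- post: the fixed bare steel post, 20 mm in diameter and 50 mm high, about 105 mm in front of the bay's mouth and nearly on its centre line, so that the profile cannot go straight in. Origin: centre of its foot
- vial_a: glass vial with a black cap, 23 mm in diameter, 52 mm high, standing loose on the bench. Origin: centre of its foot
- vial_b: glass vial with a white cap, 23 mm in diameter, 52 mm high, standing loose on the bench. Origin: centre of its foot
- chip_box: small closed chip box, 50 x 50 x 18 mm, loose. Origin: centre of its underside
- hex_key: black L-shaped hex key, 25 x 73 x 5 mm, loose. Origin: centre of its underside
Not all that is in view belongs to the job. Leave any red look-alike of the profile alone.

How it is judged (in metres and radians):
At the end, for the whole second after the job is handed in: The profile lies at rest and flat on the bench between the bay's side bars, its leading end within about 8 mm of the end wall, its length within 6 degrees of the bay's (x of profile in the frame of bay between 0.021 and 0.037 m and y of profile in the frame of bay between -0.02 and 0.02 m and angle between the x axis of profile and the x axis of bay, either way round below 0.105 rad and height (world z) of profile below 0.004 m and angle between profile's own z axis and vertical below 0.06 rad and linear speed of profile below 0.01 m/s); the robot touches nothing.
It fails at once if the profile is lifted, carried or tipped off the bench (height (world z) of profile above 0.01 m or angle between profile's own z axis and vertical above 0.2 rad).
It fails at once if a vial, the chip box or the hex key is moved by more than 15 mm or a vial is tipped (distance of any of vial_a, vial_b, chip_box, hex_key from where it was at the start of the episode above 0.015 m or angle between any of vial_a, vial_b's own z axis and vertical above 0.4 rad).
It also fails if it takes over 72 s, if anything falls off the work surface, if the arm or the gripper's body presses on something with over 40 N, if the wrist force passes 120 N, or if a joint passes its speed limit or range.

### The arm

A 7-joint arm with a two-finger parallel gripper is mounted at the origin on a cart in front of the work surface, level with it; the furniture and walls round the work are solid. World frame = base frame: x ahead of the robot, y to its left, z up, the work surface at z = 0. Lengths are in mm, angles in rad, forces in N, time in s.
With the tool pointing down it reaches from about 350 to 900 mm from the base axis. Payload 7.2 kg.
Tool frame: the origin (TCP) lies between the finger pads; the fingertips stand 25 mm ahead of it and the grasp point (between the pads) lies 6 mm ahead of it (ctrl.tip_reach is the distance from the TCP to the fingertips, in mm); z points along the fingers, y is the line along which they close (so a half turn about z gives the same grasp; the last joint's range is limited). The gripper opens to 88 mm and grips with 3 to 60 N. Pads are 20 mm wide; open, the fingers measure 115 mm over their backs; the gripper's body (75 mm by 178 mm) begins 61 mm behind the grasp point.
Start: joints at [-1.364, 0.411, -0.013, 1.596, 0.006, 1.134, -0.082], TCP at [169.606, 601.55, 247.653] pointing down, gripper open.
Joint ranges: [-2.95, 2.95], [-0.29, 1.99], [-1.47, 1.44], [0.14, 2.54], [-1.03, 4.17], [0.13, 1.85], [-2.86, 2.86]. Speed limits (rad/s): [2.39, 2.39, 3.01, 3.01, 3.14, 3.14, 3.14].

### API

Orientations are given as [roll, pitch, yaw] about the fixed x, y, z axes, in that order (R = Rz(yaw) Ry(pitch) Rx(roll)).
In Python, from rig import ctrl, vision gives the robot as it stands.
- The arm moves only by the tool apply_moves, never from a script. Its argument "moves" is a list of rows, each an object of numbers: "tx", "ty", "tz": the shift along the world's x, y, z in mm; "turn": the turn about the world's z in degrees. In form: [{"tx": .., "ty": .., "tz": .., "turn": ..}, ...]. A call has exactly 5 rows; each row shifts and turns the commanded pose from where the row before left it; what a row does not reach is not made up. A row lasts 1/8 s, in which the tool goes at most 62.5 mm and 10.7 degrees, less where a joint would pass 70% of its speed; a pose out of reach is approached as far as the arm can. A call is refused whole if a number of a shift passes 62.5 or a number of a turn 10.7, either way. A call with a gripper value outside its range is refused whole. "hand" is the closure, from -1 (fully open) to 1 (shut), so that 0 is half open, set as the call begins (left out, the last holds). The fingers move at their own pace and stop on an object; "force" is the grip in N (left out, the last holds). Time passes only in rows, so rows that do not move let the fingers close, or fill a call up. It gives the time, the measured TCP pose, the force, the opening and the grip force at its end, in the units of the state.
- ctrl.state(): the state, without advancing time (a new reading comes with each control period).
- vision.snapshot(name): name is "side" or "top"; returns (picture, depth): 420x560x3 uint8, red, green, blue; 420x560 float32, mm along the optical axis (not along the pixel's ray), 0 where there is no reading.
- vision.camera_params(name): a dict with "vfov" (degrees; the focal length in pixels is half the picture's height over the tangent of half this angle, whatever the lens; pixels are square), "cx", "cy" (the principal point, pixels), "distortion" ([k1, k2, p1, p2, k3] as OpenCV has them; the pictures are not rectified), "rvec" (rotation vector, rad) and "tvec" (3), from world to camera coordinates, as OpenCV has them. Camera axes: x right, y down, z forward; pixel columns grow to the right and rows downward; lengths in mm; the calibration is good to about 2 mm. A picture is of the moment at which its call begins. camera_params takes no time and is no camera call.
- ctrl.hand_in(): hands the job in; it is judged then, once.
The state is a dict: "clock": time; "joint_positions": joint angles; "dq": joint speeds; "joint_efforts": joint torques, N m; "tcp_pos": TCP position; "orientation": TCP orientation; "force": force on the tool from outside, world axes, zero at the start; "ft_torque": the same for the moment, N m; "gripper_width": opening from 0.0 (shut) to 1.0 (fully open); "gripper_force": force on a finger pad.
Only numpy, scipy, OpenCV 4.12 (cv2) and the standard library are available. Lean on these libraries where they do the work, as an engineer would, in place of code of your own. Each camera call takes 0.05 s, during which the arm holds its last target. There are 200 camera calls.

## Working session

There is one attempt and no reset: what is moved stays moved. The work goes in short steps, Python scripts to look and compute and a tool call to move; the robot and the scene stay as the last step left them, time stands still between calls to the robot, and variables do not carry over. Pictures are saved under pics/ and viewed, at most 10 in all, crops included, and the job is handed in when it is done.

Besides the shell and the picture viewer there is one more tool, called as a command line: name --argument value ..., lists and objects as JSON in quotes. apply_moves: Moves the arm, as the interface text tells. Its arguments: {"type":"object","properties":{"moves":{"type":"array","items":{"type":"object","properties":{"tx":{"type":"number"},"ty":{"type":"number"},"tz":{"type":"number"},"turn":{"type":"number"}}}},"hand":{"type":"number"},"force":{"type":"number"}},"required":["moves"]}

```bash
ls; mkdir -p pics
cat > h.py <<'E'
import numpy as np, cv2
from rig import ctrl, vision
def cam(n):
    p=vision.camera_params(n); f=210/np.tan(np.radians(p['vfov'])/2)
    K=np.array([[f,0,p['cx']],[0,f,p['cy']],[0,0,1.]])
    return K,np.array(p['distortion'],float),cv2.Rodrigues(np.array(p['rvec'],float))[0],np.array(p['tvec'],float).ravel()
def ray(n,uv):
    K,D,R,t=cam(n); q=cv2.undistortPoints(np.array(uv,float).reshape(-1,1,2),K,D).reshape(-1,2)
    return -R.T@t, np.c_[q,np.ones(len(q))]@R
def onz(n,uv,z):
    o,d=ray(n,uv); return o+d*((z-o[2])/d[:,2])[:,None]
def proj(n,P):
    K,D,R,t=cam(n); return cv2.projectPoints(np.array(P,float).reshape(-1,1,3),cv2.Rodrigues(R)[0],t,K,D)[0].reshape(-1,2)
def cloud(n,dep):
    K,D,R,t=cam(n); h,w=dep.shape; u,v=np.meshgrid(np.arange(w),np.arange(h))
    q=cv2.undistortPoints(np.stack([u,v],-1).reshape(-1,1,2).astype(float),K,D).reshape(-1,2)
    P=np.c_[q,np.ones(len(q))]*dep.reshape(-1,1); return ((P-t)@R).reshape(h,w,3)
def save(fn,im): cv2.imwrite('pics/'+fn,im[...,::-1])
E
python3 - <<'E'
from h import *
for n in('top','side'):
    im,d=vision.snapshot(n); np.savez(f'{n}0.npz',im=im,d=d); save(n+'0.png',im)
    K,D,R,t=cam(n); print(n,K[0,0],D,-R.T@t,R[2])
print(ctrl.state())
E
```

```text
pics
top 402.4941124954115 [-0.07839461  0.          0.          0.          0.        ] [ 365.95733856 -324.9592145   899.61536835] [ 0.07007854 -0.01061662 -0.99748498]
side 543.5033210262188 [-0.04729142  0.          0.          0.          0.        ] [172.81698547 331.47510753 526.09920799] [ 0.30254257 -0.77716555 -0.55179861]
{'clock': 0.1, 'joint_positions': array([-1.36420132,  0.41181511, -0.01269605,  1.59690943,  0.00562668,
        1.13431542, -0.08222897]), 'dq': array([ 0.00070265,  0.00024515, -0.00070214, -0.0028904 , -0.00124806,
        0.0008716 , -0.00050339]), 'joint_efforts': array([ 2.38613160e-03, -5.89096069e+01,  6.43640142e-01, -2.91710955e+01,
       -5.38272341e-02,  1.44549823e-02,  6.82310520e-05]), 'tcp_pos': array([169.53513573, 601.15145648, 246.91708266]), 'orientation': array([-3.14018687e+00,  1.29909620e-04,  2.86678938e+00]), 'force': array([-0.12261133,  0.13457206,  0.31956934]), 'ft_torque': array([0.04434927, 0.01088946, 0.05762963]), 'gripper_force': 0.0, 'gripper_width': 0.9952014599590101}
```

View pics/top0.png

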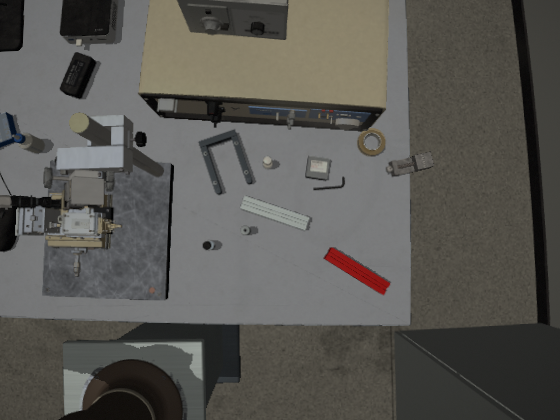

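View pics/side0.png

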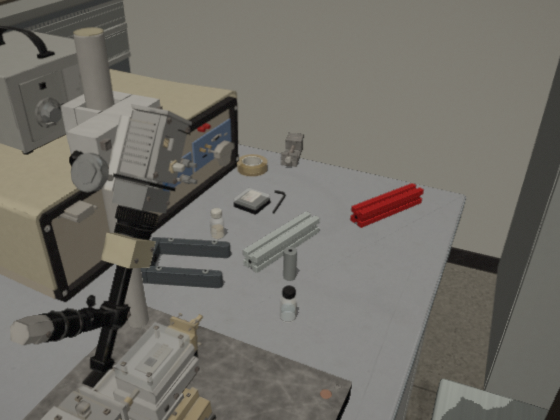

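Top view: pale profile from about (242,203) to (309,222), bay with its mouth at (219,190)–(252,182), post (246,230), vial_a with black cap (208,245), vial_b with white cap (267,162), chip box (318,168) and hex key (330,185). There are two profile-like bars. The red one at (357,271) is the look-alike to leave alone. The bare-aluminium one at (275,213), by the bay, fits the description. I'll confirm it in a crop.

Run:
```python
from h import *
z=np.load('top0.npz'); im=z['im'][120:260,190:355]; save('c1.png',cv2.resize(im,None,fx=4.8,fy=4.2857 if 0 else 4.8*0.88,interpolation=cv2.INTER_CUBIC) if 0 else cv2.resize(im,None,fx=4.25,fy=4.25,interpolation=cv2.INTER_CUBIC))
P=cloud('top',z['d'])
for n,(u,v) in dict(barL=(246,204),barR=(305,222),post=(246,230),va=(208,245),vb=(267,162),chip=(318,168),bayTL=(203,140),bayTR=(237,134),mL=(219,190),mR=(251,181),bench=(280,240),red=(357,271),knob=(290,122),robot=(120,390),slab=(165,230)).items(): print(n,P[v,u].round(1))
```

```text
barL [ 448.6 -265.3   23.7]
barR [ 406.  -393.    23.6]
post [ 391.1 -265.9   48.8]
va [ 361.5 -185.    49.2]
vb [ 535.3 -313.7   49.2]
chip [ 525.4 -426.1   17.7]
bayTL [ 593.1 -173.    26.1]
bayTR [ 6.115e+02 -2.463e+02  3.000e-01]
mL [ 480.6 -207.1   27. ]
mR [ 500.  -276.9   17.2]
bench [ 368.3 -337.8   -1.7]
red [ 296.5 -502.7   25.2]
knob [ 607.4 -363.2   97.2]
robot [69.6 -2.  75. ]
slab [396.1 -88.6  29.8]
```

View pics/c1.png

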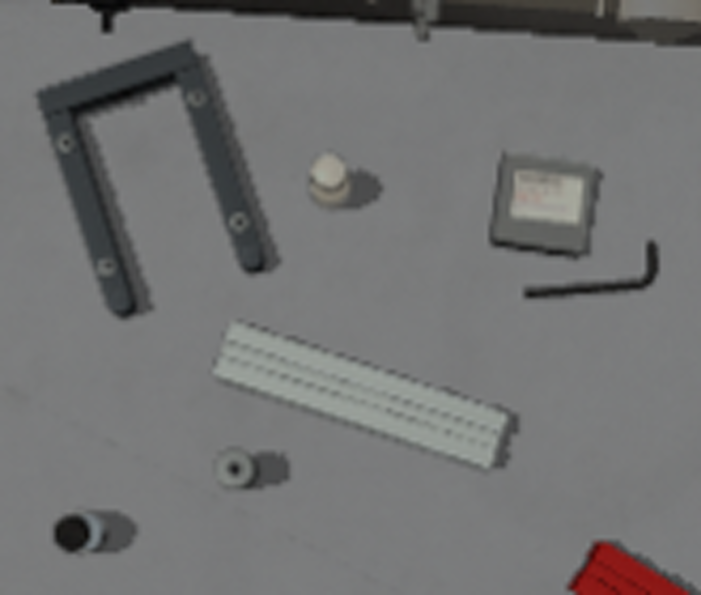

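Crop shows the bare bar with its corners at about (234,320), (213,376), (490,468) and (512,408), the bay's rounded tips at (123,316) and (255,270), and its back outer corners at (38,95) and (190,42). It's confirmed as the profile: pale aluminium, near the bay, next to the post.

Run:
```python
from h import *
c=lambda a:np.array(a,float)/4.25-0.38+[190,120]
B=onz('top',c([(234,320),(213,376),(490,468),(512,408)]),30)[:,:2]
print('bar',B.round(1),[np.linalg.norm(B[i]-B[(i+1)%4]).round(1) for i in range(4)],B.mean(0))
Y=onz('top',c([(38,95),(190,42),(262,268),(116,316)]),24)[:,:2]
print('bay',Y.round(1),[np.linalg.norm(Y[i]-Y[(i+1)%4]).round(1) for i in range(4)])
print('screws',onz('top',c([(65,142),(107,266),(197,97),(238,221)]),24)[:,:2].round(1))
print('post',onz('top',c([(235,468)]),50).round(1),'va',onz('top',c([(73,533)]),52),'vb',onz('top',c([(330,169)]),52))
print('chip',onz('top',c([(503,150),(600,168),(588,255),(490,242)]),18).round(0),'hex',onz('top',c([(525,293),(640,286),(653,243)]),5).round(0))
# depth-based
z=np.load('top0.npz');P=cloud('top',z['d']);im=z['im'].astype(int)
X,Yy,Z=P[...,0],P[...,1],P[...,2]
def rect(m):
    r=cv2.minAreaRect(P[m][:,:2].astype(np.float32)); return np.round(r[0],1),np.round(r[1],1),r[2],cv2.boxPoints(r).round(1).tolist()
m=(X>380)&(X<480)&(Yy>-425)&(Yy<-245)&(Z>22)&(Z<36)&(im.sum(2)>330); print(m.sum(),rect(m))
m=(X>460)&(X<640)&(Yy>-300)&(Yy<-150)&(Z>20)&(Z<30); print(m.sum(),np.median(Z[m]),rect(m))
# side check via triangulated heights of bar ends
S=np.load('side0.npz');Q=cloud('side',S['d']);q=Q[(Q[...,0]>380)&(Q[...,0]<480)&(Q[...,1]>-425)&(Q[...,1]<-245)&(Q[...,2]>15)]; print(np.percentile(q[:,2],[10,50,90]),q.mean(0))
```

```text
bar [[ 467.9 -263.3]
 [ 439.5 -252. ]
 [ 388.9 -391.8]
 [ 419.2 -404. ]] [np.float64(30.6), np.float64(148.7), np.float64(32.6), np.float64(148.9)] [ 428.90286585 -327.75116333]
bay [[ 589.4 -162.8]
 [ 615.4 -242.6]
 [ 495.3 -277.8]
 [ 472.3 -202. ]] [np.float64(84.0), np.float64(125.2), np.float64(79.2), np.float64(123.5)]
screws [[ 564.1 -176.7]
 [ 498.4 -197.8]
 [ 586.  -245.8]
 [ 520.1 -265.9]]
post [[ 391.7 -263.7   50. ]] va [[ 361.5227587  -182.92551045   52.        ]] vb [[ 540.39850877 -314.47014424   52.        ]]
chip [[ 555. -405.   18.]
 [ 545. -455.   18.]
 [ 499. -447.   18.]
 [ 507. -396.   18.]] hex [[ 481. -415.    5.]
 [ 484. -476.    5.]
 [ 506. -484.    5.]]
931 (array([ 428.8, -326.1]), array([149.1,  29.9]), 70.01898193359375, [[389.29998779296875, -391.0], [417.3999938964844, -401.20001220703125], [468.29998779296875, -261.1000061035156], [440.20001220703125, -250.89999389648438]])
964 23.809405152702357 (array([ 555.7, -225.8]), array([130.7, 180.1]), 83.69694519042969, [[459.0, -280.79998779296875], [638.0, -300.6000061035156], [652.4000244140625, -170.6999969482422], [473.3999938964844, -150.89999389648438]])
[20.98699568 27.47865142 35.49044793] [ 420.87092104 -308.22290932   27.72095263]
```

Run:
```python
from h import *
P=np.r_[cloud('top',np.load('top0.npz')['d']).reshape(-1,3),cloud('side',np.load('side0.npz')['d']).reshape(-1,3)]
P=P[np.isfinite(P).all(1)&(P[:,2]>-50)&(P[:,2]<800)]
xs=np.arange(150,750,50); ys=np.arange(650,-500,-50)
print('x:',xs)
for y in ys:
    print(y,[int(P[(abs(P[:,0]-x-25)<25)&(abs(P[:,1]-y-25)<25)][:,2].max(initial=-99)) for x in xs])
```

```text
x: [150 200 250 300 350 400 450 500 550 600 650 700]
650 [-99, -99, -99, -99, -99, -99, -99, -99, -99, -99, -99, -99]
600 [-99, -99, -99, -99, -99, -99, -99, -99, -99, -99, -99, -99]
550 [-99, -99, -99, -99, -99, -99, -99, -99, -99, -99, -99, -99]
500 [-99, -99, -99, -99, -99, -99, -99, -99, -99, -99, -99, -99]
450 [-99, -99, -99, -99, -99, -99, -99, -99, -99, -99, -99, -99]
400 [-99, -99, -99, -99, -99, -99, -99, -99, -99, -99, -99, -99]
350 [-99, -99, -99, -99, -99, -99, -99, -99, -99, -99, -99, -99]
300 [526, 5, 3, 4, 3, -99, 3, 7, 4, 25, 27, 4]
250 [-99, 5, 5, 5, 38, 42, 30, 9, 5, 30, 31, 5]
200 [-99, 5, 5, 5, 4, -99, 4, 4, 94, 95, 4, 4]
150 [-5, 4, 33, 33, 155, 238, 236, 31, 41, 4, 4, 32]
100 [0, 5, 32, 57, 154, 249, 247, 31, 27, 4, 5, 35]
50 [3, 4, 32, 60, 148, 224, 225, 28, 28, 1, 5, 23]
0 [1, 5, 33, 32, 148, 285, 320, 308, 26, 0, 4, 5]
-50 [3, 30, 32, 32, 141, 345, 345, 327, 4, 5, 4, 6]
-100 [2, 30, 31, 32, 32, 340, 339, 396, 326, 153, 163, 162]
-150 [3, 4, 4, 4, 5, 4, 326, 326, 325, 160, 164, 163]
-200 [2, 4, 4, 29, 54, 4, 29, 27, 29, 165, 164, 164]
-250 [3, 4, 4, 5, 4, 4, 27, 26, 29, 166, 166, 230]
-300 [3, 3, 4, 4, 52, 49, 34, 30, 27, 167, 167, 270]
-350 [2, 3, 4, 4, 4, 33, 31, 57, 4, 167, 166, 286]
-400 [3, 4, 4, 4, 32, 32, 4, 19, 4, 168, 167, 285]
-450 [3, 5, 3, 31, 28, 27, 15, 21, 19, 168, 166, 165]
```

apply_moves --moves '[{"tx": 20,"ty": -20,"tz": 50},{"tx": 30,"ty": -30,"tz": 50},{"tx": 30,"ty": -40,"tz": 50},{"tx": 30,"ty": -40,"tz": 40},{"tx": 0,"ty": 0,"tz": 0}]' --hand -1

```text
schema error: expected keys tx, ty, tz, turn
```

```bash
python3 -c "
from rig import ctrl; print(ctrl.state())"
```

```text
{'clock': 0.1, 'joint_positions': array([-1.36420132,  0.41181511, -0.01269605,  1.59690943,  0.00562668,
        1.13431542, -0.08222897]), 'dq': array([ 0.00070265,  0.00024515, -0.00070214, -0.0028904 , -0.00124806,
        0.0008716 , -0.00050339]), 'joint_efforts': array([ 2.38613160e-03, -5.89096069e+01,  6.43640142e-01, -2.91710955e+01,
       -5.38272341e-02,  1.44549823e-02,  6.82310520e-05]), 'tcp_pos': array([169.53513573, 601.15145648, 246.91708266]), 'orientation': array([-3.14018687e+00,  1.29909620e-04,  2.86678938e+00]), 'force': array([-0.12261133,  0.13457206,  0.31956934]), 'ft_torque': array([0.04434927, 0.01088946, 0.05762963]), 'gripper_force': 0.0, 'gripper_width': 0.9952014599590101}
```

apply_moves --moves '[{"tx": 0,"ty": 0,"tz": 50,"turn": 0},{"tx": 0,"ty": 0,"tz": 50,"turn": 0},{"tx": 0,"ty": 0,"tz": 50,"turn": 0},{"tx": 10,"ty": -20,"tz": 50,"turn": 0},{"tx": 20,"ty": -30,"tz": 40,"turn": 0}]' --hand -1

```text
clock: 0.72
tcp_pos: [198.9, 551.5, 489.0]
orientation: [3.141, -0.0, 2.869]
force: [0.6, 0.9, -0.5]
gripper_width: 1.0
gripper_force: 0.0
```

apply_moves --moves '[{"tx": 25,"ty": -40,"tz": 10,"turn": 0},{"tx": 25,"ty": -45,"tz": 0,"turn": 0},{"tx": 25,"ty": -45,"tz": 0,"turn": 0},{"tx": 25,"ty": -45,"tz": 0,"turn": 0},{"tx": 0,"ty": 0,"tz": 0,"turn": 0}]'

```text
clock: 1.35
tcp_pos: [302.0, 373.0, 498.5]
orientation: [3.141, 0.001, 2.86]
force: [-0.6, 0.6, 0.1]
gripper_width: 0.994
gripper_force: 0.0
```

```bash
python3 -c "
from rig import ctrl; s=ctrl.state();print(s['joint_positions'],s['tcp_pos'],s['orientation'])"
```

```text
[-1.11244637  0.04043525  0.12731517  1.49690916 -0.00448441  1.60328351
  0.30396369] [301.99841698 373.0448064  498.45597128] [3.14055545e+00 1.00751810e-03 2.86014552e+00]
```

apply_moves --moves '[{"tx": 28,"ty": -50,"tz": 0,"turn": 0},{"tx": 28,"ty": -50,"tz": 0,"turn": 0},{"tx": 22,"ty": -50,"tz": 0,"turn": 0},{"tx": 20,"ty": -50,"tz": 0,"turn": 0},{"tx": 10,"ty": -50,"tz": 0,"turn": 0}]'

```text
clock: 1.98
tcp_pos: [408.0, 125.7, 497.3]
orientation: [-3.141, -0.0, 2.867]
force: [0.7, 1.2, 0.5]
gripper_width: 1.001
gripper_force: 0.0
```

apply_moves --moves '[{"tx": 5,"ty": -50,"tz": 0,"turn": 0},{"tx": 0,"ty": -50,"tz": 0,"turn": 0},{"tx": 0,"ty": -50,"tz": 0,"turn": 0},{"tx": 0,"ty": -50,"tz": 0,"turn": 0},{"tx": 0,"ty": -50,"tz": 0,"turn": 0}]'

```text
clock: 2.6
tcp_pos: [412.7, -124.1, 497.6]
orientation: [3.141, 0.0, 2.868]
force: [-0.1, 0.2, -0.1]
gripper_width: 1.0
gripper_force: 0.0
```

apply_moves --moves '[{"tx": 0,"ty": -50,"tz": 0,"turn": 0},{"tx": 0,"ty": -50,"tz": 0,"turn": 0},{"tx": 10,"ty": -50,"tz": 0,"turn": 0},{"tx": 10,"ty": -40,"tz": 0,"turn": 0},{"tx": 15,"ty": -30,"tz": 0,"turn": 0}]'

```text
clock: 3.22
tcp_pos: [448.9, -344.1, 497.1]
orientation: [-3.141, -0.001, 2.868]
force: [-0.0, 0.8, 0.4]
gripper_width: 0.998
gripper_force: 0.0
```

apply_moves --moves '[{"tx": 5,"ty": -12,"tz": -50,"turn": 0},{"tx": 0,"ty": 0,"tz": -50,"turn": 0},{"tx": 0,"ty": 0,"tz": -50,"turn": 0},{"tx": 0,"ty": 0,"tz": -50,"turn": 0},{"tx": 0,"ty": 0,"tz": 0,"turn": 0}]'

```text
clock: 3.85
tcp_pos: [452.3, -353.2, 294.6]
orientation: [3.14, -0.006, 2.868]
force: [0.4, -0.2, 0.6]
gripper_width: 0.999
gripper_force: 0.0
```

```bash
python3 -c "
from rig import ctrl; s=ctrl.state();print(s['joint_positions'],s['tcp_pos'],s['orientation'])"
```

```text
[-0.16441989  0.42283839  1.03072121  1.70168573 -0.37872171  1.24227686
  2.25194051] [ 452.28615225 -353.19988328  294.6106574 ] [ 3.14013258 -0.00641022  2.86792486]
```

apply_moves --moves '[{"tx": 5,"ty": -2,"tz": -50,"turn": -4},{"tx": 0,"ty": 0,"tz": -60,"turn": 0},{"tx": 0,"ty": 0,"tz": -60,"turn": 0},{"tx": 0,"ty": 0,"tz": -40,"turn": 0},{"tx": 0,"ty": 0,"tz": 0,"turn": 0}]'

```text
clock: 4.47
tcp_pos: [458.1, -356.8, 87.0]
orientation: [3.141, -0.003, 2.798]
force: [-0.2, -0.0, 1.6]
gripper_width: 1.0
gripper_force: 0.0
```

Run:
```python
from h import *
s=ctrl.state();print(s['joint_positions'],s['tcp_pos'],s['orientation'])
im,d=vision.snapshot('top'); a=cv2.resize(im[90:290,180:360],None,fx=2.9,fy=2.9,interpolation=cv2.INTER_CUBIC)
save('a2.png',a)
im,d=vision.snapshot('side');save('s2.png',im[120:420,100:480])
```

```text
[-0.00681912  0.66756096  0.83616993  1.89281317 -0.64073719  0.87582092
  2.3830945 ] [ 458.08278405 -356.84179078   86.99111132] [ 3.14087628e+00 -2.68752509e-03  2.79812094e+00]
```

View pics/s2.png

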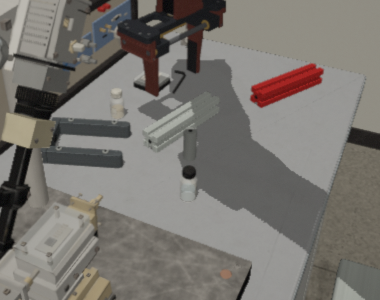

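The side crop shows the open fingers, at (150,85) and (193,60), hanging behind the bar on its far side, with everything undisturbed. Next I descend and push with both fingertips.

apply_moves --moves '[{"tx": 0,"ty": 0,"tz": -30,"turn": 0},{"tx": 0,"ty": 0,"tz": -22,"turn": 0},{"tx": 0,"ty": 0,"tz": 0,"turn": 0},{"tx": -4,"ty": 1,"tz": 0,"turn": 0},{"tx": 0,"ty": 0,"tz": 0,"turn": 0}]'

```text
clock: 5.2
tcp_pos: [453.6, -356.9, 36.7]
orientation: [-3.141, 0.001, 2.796]
force: [0.2, -0.5, 0.4]
gripper_width: 1.003
gripper_force: 0.0
```

```bash
cat >> h.py <<'E'
PH=np.radians(17.4); O=np.array([490,-238.]); RB=np.array([[np.cos(PH),-np.sin(PH)],[np.sin(PH),np.cos(PH)]])
tobay=lambda p:(np.asarray(p)-O)@RB
toworld=lambda p:np.asarray(p)@RB.T+O
E
python3 - <<'E'
from h import *
import math
s=ctrl.state();print(s['tcp_pos'],s['orientation'],s['force'])
# tool rigid with bar local(-17,-25); rotate about COR C to target; list TCP poses
b0=np.array([-85,-67.]);t0=52.6; b1=np.array([-88.4,-25.8]);t1=12
rot=lambda a:np.array([[math.cos(a),-math.sin(a)],[math.sin(a),math.cos(a)]])
A=rot(math.radians(t1-t0)); C=np.linalg.solve(np.eye(2)-A,b1-A@b0); print('C',C)
prev=None
for k in range(0,11):
    a=math.radians((t1-t0)*k/10); b=C+rot(a)@(b0-C); p=toworld(b+rot(a+math.radians(t0))@[-17,-25])
    print(k,p.round(1), None if prev is None else (p-prev).round(1), 'turn',(t1-t0)/10); prev=p
E
```

```text
[ 453.60056811 -356.86468889   36.67139557] [-3.14143451e+00  1.14657510e-03  2.79649139e+00] [ 0.17550874 -0.50977765  0.368394  ]
C [-31.01096382 -41.80430284]
0 [ 446.6 -351.9] None turn -4.0600000000000005
1 [ 442.1 -349.9] [-4.5  2. ] turn -4.0600000000000005
2 [ 437.7 -347.5] [-4.4  2.3] turn -4.0600000000000005
3 [ 433.5 -344.9] [-4.2  2.6] turn -4.0600000000000005
4 [ 429.6 -341.9] [-4.   2.9] turn -4.0600000000000005
5 [ 425.8 -338.7] [-3.8  3.2] turn -4.0600000000000005
6 [ 422.3 -335.3] [-3.5  3.5] turn -4.0600000000000005
7 [ 419.  -331.6] [-3.3  3.7] turn -4.0600000000000005
8 [ 416.  -327.6] [-3.   3.9] turn -4.0600000000000005
9 [ 413.2 -323.5] [-2.7  4.1] turn -4.0600000000000005
10 [ 410.8 -319.2] [-2.4  4.3] turn -4.0600000000000005
```

apply_moves --moves '[{"tx": -4,"ty": 3,"tz": 0,"turn": 0},{"tx": -3,"ty": 2,"tz": 0,"turn": 0},{"tx": -4.5,"ty": 2,"tz": 0,"turn": -4},{"tx": -4.5,"ty": 2.3,"tz": 0,"turn": -4},{"tx": -4.2,"ty": 2.6,"tz": 0,"turn": -4}]'

```text
clock: 5.82
tcp_pos: [433.4, -345.1, 36.0]
orientation: [-3.141, 0.001, 2.585]
force: [1.3, -1.1, 0.3]
gripper_width: 1.001
gripper_force: 0.7
```

apply_moves --moves '[{"tx": -4,"ty": 3,"tz": 0,"turn": -4},{"tx": -3.8,"ty": 3.2,"tz": 0,"turn": -4},{"tx": -3.5,"ty": 3.5,"tz": 0,"turn": -4},{"tx": 0,"ty": 0,"tz": 0,"turn": 0},{"tx": 0,"ty": 0,"tz": 0,"turn": 0}]'

```text
clock: 6.45
tcp_pos: [422.2, -334.9, 35.7]
orientation: [3.142, 0.0, 2.38]
force: [0.5, -0.4, 1.2]
gripper_width: 1.001
gripper_force: 0.3
```

Run:
```python
from h import *
im,d=vision.snapshot('top'); a=im[90:290,180:360]
im,d=vision.snapshot('side'); b=im[150:350,180:380]
save('p3.png',np.hstack([cv2.resize(x,(400*x.shape[1]//200*1,400),interpolation=cv2.INTER_CUBIC) for x in(a,b)]))
```

```text
(no output)
```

View pics/p3.png

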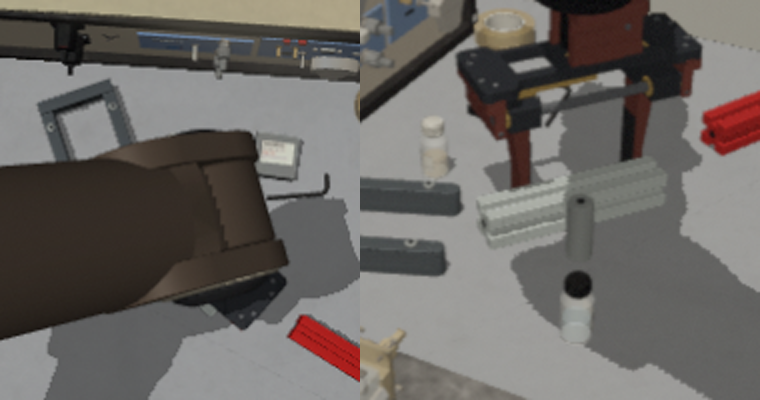

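The bar follows both fingertips: its lead end is at (485,215) beside the bay and the post stands clear in front. Next I measure it by fit from the side view.

```bash
cat >> h.py <<'E'
def bar(n='side',dbg=False):
    im,d=vision.snapshot(n); P=cloud(n,d); im=im.astype(int)
    B=tobay(P[...,:2]); Z=P[...,2]; sat=im.max(2)-im.min(2)
    m=(B[...,0]>-175)&(B[...,0]<115)&(B[...,1]>-140)&(B[...,1]<32)&(Z>24)&(Z<36)&(im.min(2)>110)&(sat<30)&(np.hypot(B[...,0]+101.5,B[...,1]-4.9)>14)
    m&=np.hypot(B[...,0]-94.7+12,B[...,1]-0)>0
    k,l,st,_=cv2.connectedComponentsWithStats(cv2.morphologyEx(m.astype(np.uint8),cv2.MORPH_CLOSE,np.ones((9,9))))
    m&=l==1+np.argmax(st[1:,4])
    r=cv2.minAreaRect(B[m].astype(np.float32)); q=cv2.boxPoints(r); e=q[1]-q[0];f=q[2]-q[1]
    if np.hypot(*f)>np.hypot(*e): e=f
    a=np.degrees(np.arctan2(e[1],e[0])); a=(a+90)%180-90
    # u=long axis
    u=np.array([np.cos(np.radians(a)),np.sin(np.radians(a))]); c=np.array(r[0])
    print('bar centre',c.round(1),'size',np.round(r[1],1),'ang',round(a,1),'lead',(c+75*u).round(1),'tail',(c-75*u).round(1),'n',m.sum()); return c,a
E
python3 -c "
from h import *
bar(); s=ctrl.state(); print(s['tcp_pos'],tobay(s['tcp_pos'][:2]),np.degrees(s['orientation'][2])-90-17.4)"
```

```text
bar centre [-93.9 -40.7] size [150.2  34.7] ang 28.5 lead [-27.9  -4.9] tail [-159.8  -76.5] n 758
[ 422.18814603 -334.81938707   35.66422119] [-93.66175203 -72.11045319] 28.899837646743073
```

apply_moves --moves '[{"tx": -3.3,"ty": 3.7,"tz": 0,"turn": -4},{"tx": -3,"ty": 3.9,"tz": 0,"turn": -4},{"tx": -2.7,"ty": 4.1,"tz": 0,"turn": -4},{"tx": -1.5,"ty": 3,"tz": 0,"turn": -3},{"tx": 0,"ty": 0,"tz": 0,"turn": 0}]'

```text
clock: 7.22
tcp_pos: [411.6, -320.3, 35.6]
orientation: [-3.141, 0.0, 2.117]
force: [-0.3, -0.7, 0.6]
gripper_width: 1.0
gripper_force: 0.5
```

```bash
python3 -c "
from h import *
bar(); s=ctrl.state(); print(s['joint_positions'],s['tcp_pos'],tobay(s['tcp_pos'][:2]),np.degrees(s['orientation'][2])-90-17.4)"
```

```text
bar centre [-92.4 -25.2] size [149.9  33.4] ang 13.6 lead [-19.5  -7.6] tail [-165.3  -42.8] n 819
[-0.1036159   0.74138813  0.9384544   2.06845488 -0.87194927  0.79119843
  1.92851014] [ 411.58773166 -320.33686923   35.65599057] [-99.44623131 -55.1206943 ] 13.933119393035746
```

apply_moves --moves '[{"tx": 4,"ty": -6,"tz": 0,"turn": 0},{"tx": 4,"ty": -7,"tz": 0,"turn": 0},{"tx": 0,"ty": 0,"tz": 40,"turn": 0},{"tx": 0,"ty": 0,"tz": 25,"turn": 0},{"tx": 0,"ty": 0,"tz": 0,"turn": 0}]'

```text
clock: 7.9
tcp_pos: [420.6, -334.2, 102.1]
orientation: [3.14, 0.003, 2.117]
force: [0.8, 0.2, -0.6]
gripper_width: 1.0
gripper_force: 0.0
```

apply_moves --moves '[{"tx": -30,"ty": -3,"tz": 0,"turn": 0},{"tx": -40,"ty": -4,"tz": 0,"turn": 0},{"tx": -27,"ty": -4,"tz": 0,"turn": 0},{"tx": 0,"ty": 0,"tz": 0,"turn": 0},{"tx": 0,"ty": 0,"tz": 0,"turn": 0}]' --hand 1 --force 20

```text
clock: 8.52
tcp_pos: [323.5, -344.1, 100.3]
orientation: [3.141, -0.0, 2.117]
force: [0.4, 0.2, -0.1]
gripper_width: 0.469
gripper_force: 0.0
```

```bash
python3 -c "
from h import *
bar(); s=ctrl.state(); print(s['gripper_width'],s['joint_positions'],s['tcp_pos'],tobay(s['tcp_pos'][:2]),np.degrees(s['orientation'][2])-90-17.4)
im,d=vision.snapshot('side'); save('s4.png',cv2.resize(im[150:350,150:450],None,fx=2,fy=2,interpolation=cv2.INTER_CUBIC))"
```

```text
bar centre [-92.4 -25.4] size [150.   34.7] ang 13.7 lead [-19.5  -7.7] tail [-165.3  -43.2] n 1098
0.4274836955281907 [-0.09385005  0.58320616  1.08657773  2.1511399  -0.71831588  0.83380925
  1.99266399] [ 323.68766945 -344.07171786  100.3382154 ] [-190.42170349  -51.4837398 ] 13.932096225670286
```

View pics/s4.png

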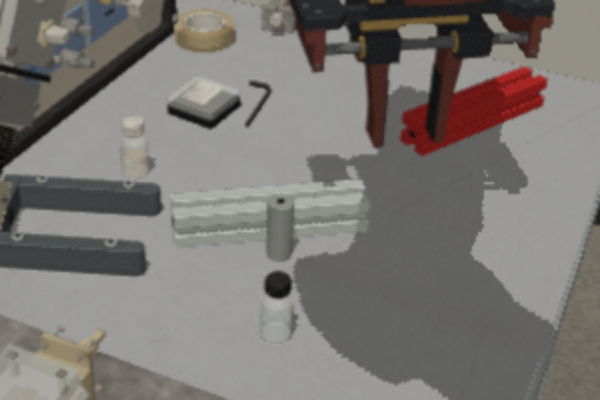

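The side crop shows the bar askew in front of the bay mouth, its lead end at (172,220) and clear of the post at (280,225). The hand is above and behind the tail at (365,190), still closing.

apply_moves --moves '[{"tx": -1,"ty": 2,"tz": 0,"turn": 0},{"tx": 0,"ty": 0,"tz": 0,"turn": 0},{"tx": 0,"ty": 0,"tz": -20,"turn": 0},{"tx": 0,"ty": 0,"tz": -44,"turn": 0},{"tx": 0,"ty": 0,"tz": 0,"turn": 0}]'

```text
clock: 9.25
tcp_pos: [320.5, -341.0, 35.1]
orientation: [-3.14, -0.004, 2.116]
force: [-0.4, 0.4, 0.0]
gripper_width: 0.005
gripper_force: 0.0
```

apply_moves --moves '[{"tx": 8.5,"ty": 5,"tz": 0,"turn": 0},{"tx": 6,"ty": 3.7,"tz": 0,"turn": 0},{"tx": 6.8,"ty": 4.1,"tz": 0,"turn": 0},{"tx": 6.8,"ty": 4.1,"tz": 0,"turn": 0},{"tx": 6.8,"ty": 4.1,"tz": 0,"turn": 0}]'

```text
clock: 9.88
tcp_pos: [356.4, -322.0, 37.6]
orientation: [-3.14, 0.002, 2.116]
force: [-5.1, -2.3, 5.3]
gripper_width: 0.003
gripper_force: 2.9
```

apply_moves --moves '[{"tx": 6.8,"ty": 4.1,"tz": 0,"turn": 0},{"tx": 6.8,"ty": 4.1,"tz": 0,"turn": 0},{"tx": 0,"ty": 0,"tz": 0,"turn": 0},{"tx": 0,"ty": 0,"tz": 0,"turn": 0},{"tx": 0,"ty": 0,"tz": 0,"turn": 0}]'

```text
clock: 10.5
tcp_pos: [370.3, -312.6, 36.7]
orientation: [3.141, -0.0, 2.117]
force: [-0.5, -0.3, -0.3]
gripper_width: 0.007
gripper_force: 0.0
```

```bash
python3 -c "
from h import *
bar(); s=ctrl.state(); print(s['gripper_width'],s['joint_positions'],s['tcp_pos'],tobay(s['tcp_pos'][:2]),np.degrees(s['orientation'][2])-90-17.4)"
```

```text
bar centre [-53.5 -24.2] size [149.   58.5] ang 11.0 lead [20.1 -9.8] tail [-127.2  -38.5] n 973
0.007438140019326553 [-0.08983155  0.68971804  0.93862791  2.15541985 -0.86730925  0.73929316
  1.98402744] [ 370.24078331 -312.63678308   36.63755594] [-136.59851703  -35.40853737] 13.871142743024116
```

```bash
python3 - <<'E'
s=open('h.py').read()
s=s.replace("    r=cv2.minAreaRect(B[m]","    if TC is not None: m&=np.hypot(B[...,0]-TC[0],B[...,1]-TC[1])>TR\n    r=cv2.minAreaRect(B[m]").replace("def bar(","TC=None;TR=24\ndef bar(")
s=s.replace("    return c,a","").replace("print('bar centre'","pts=B[m]; np.save('pts.npy',pts); print('bar centre'")
open('h.py','w').write(s)
E
python3 - <<'E'
import h; from h import *
h.TC=tobay(ctrl.state()['tcp_pos'][:2]); bar()
p=np.load('pts.npy')
for x in range(-130,35,15):
    q=p[abs(p[:,0]-x)<7.5]; print(x,len(q),q[:,1].min().round(1) if len(q) else '',q[:,1].max().round(1) if len(q) else '',np.median(q[:,1]).round(1) if len(q) else '')
im,d=vision.snapshot('side'); save('s5.png',cv2.resize(im[180:300,150:350],None,fx=4,fy=4,interpolation=cv2.INTER_CUBIC))
E
```

```text
bar centre [-44.4 -26.8] size [145.2  60. ] ang 13.2 lead [28.6 -9.7] tail [-117.4  -43.9] n 936
-130 0   
-115 26 -43.7 -14.7 -17.5
-100 17 -38.1 -27.8 -33.8
-85 80 -30.9 -5.5 -14.6
-70 98 -35.9 -2.2 -12.5
-55 129 -31.9 3.2 -13.9
-40 132 -27.2 4.9 -9.9
-25 129 -26.4 9.1 -5.3
-10 137 -21.6 12.9 -1.1
5 133 -17.9 16.6 -3.3
20 54 -41.4 17.3 -5.7
```

View pics/s5.png

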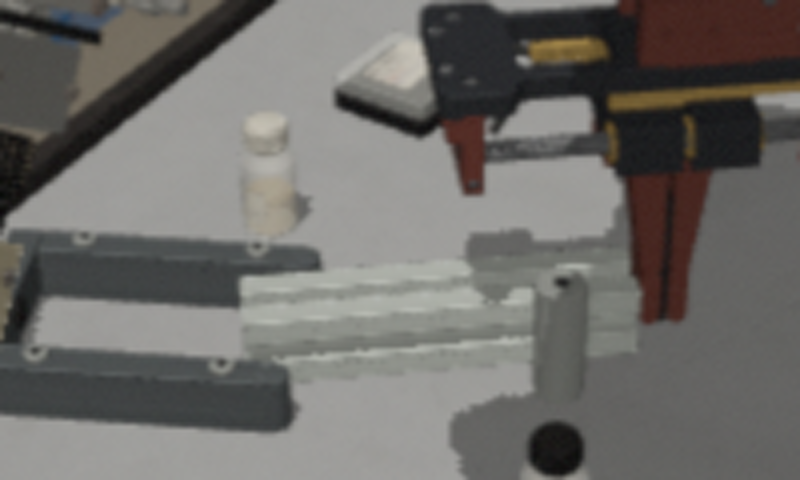

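The side crop shows the lead end (240,310) inside the mouth between the side bars, the bar passing the post (560,330) with a gap, and the closed tips at the tail (660,310).

apply_moves --moves '[{"tx": 6.8,"ty": 4.1,"tz": 0,"turn": 0},{"tx": 6.8,"ty": 4.1,"tz": 0,"turn": 0},{"tx": 6.8,"ty": 4.1,"tz": 0,"turn": 0},{"tx": 6.8,"ty": 4.1,"tz": 0,"turn": 0},{"tx": 6.8,"ty": 4.1,"tz": 0,"turn": 0}]'

```text
clock: 11.28
tcp_pos: [404.5, -292.3, 36.7]
orientation: [-3.141, 0.0, 2.116]
force: [-3.1, -2.3, 2.7]
gripper_width: 0.009
gripper_force: 2.1
```

apply_moves --moves '[{"tx": 4,"ty": 2.4,"tz": 0,"turn": 0},{"tx": 0,"ty": 0,"tz": 0,"turn": 0},{"tx": 0,"ty": 0,"tz": 0,"turn": 0},{"tx": 0,"ty": 0,"tz": 0,"turn": 0},{"tx": 0,"ty": 0,"tz": 0,"turn": 0}]'

```text
clock: 11.9
tcp_pos: [408.2, -289.9, 36.6]
orientation: [3.141, -0.0, 2.116]
force: [0.6, -0.4, -0.4]
gripper_width: 0.004
gripper_force: 0.0
```

```bash
cat >> h.py <<'E'
def sl():
    global TC
    s=ctrl.state(); TC=tobay(s['tcp_pos'][:2]); print('tcp',s['tcp_pos'].round(1),TC.round(1),s['force'].round(1),s['joint_positions'].round(2))
    bar(); p=np.load('pts.npy')
    for x in range(-115,120,15):
        q=p[abs(p[:,0]-x)<7.5]
        if len(q)>5: print(x,len(q),np.percentile(q[:,1],[2,50,98]).round(1))
E
python3 -c "
import h; h.sl()"
```

```text
tcp [ 408.2 -289.9   36.6] [-93.6 -25.1] [ 0.6 -0.4 -0.4] [-0.16  0.71  0.94  2.12 -0.87  0.76  1.89]
bar centre [ -2.8 -12.4] size [137.  68.] ang 20.9 lead [67.3 14.3] tail [-72.9 -39.1] n 1074
-70 79 [-27.5  -8.6  -1.7]
-55 99 [-30.2  -7.5   0.5]
-40 87 [-22.2  -2.2   4.9]
-25 107 [-21.2  -1.4   8. ]
-10 132 [-19.5  -5.8  11.4]
5 142 [-17.3   2.4  16. ]
20 145 [-38.1   0.2  20.4]
35 129 [-8.5 10.2 22.7]
50 131 [-4.5 13.5 25.9]
65 22 [-3.4  2.7 13.5]
```

apply_moves --moves '[{"tx": -8,"ty": -6,"tz": 0,"turn": 0},{"tx": 5,"ty": -17,"tz": 0,"turn": 0},{"tx": 6,"ty": -18,"tz": 0,"turn": 0},{"tx": 20,"ty": 6,"tz": 0,"turn": -5},{"tx": 19,"ty": 6,"tz": 0,"turn": -5}]'

```text
clock: 12.58
tcp_pos: [450.7, -320.8, 36.9]
orientation: [3.141, 0.001, 1.937]
force: [-0.3, -0.2, 0.1]
gripper_width: 0.001
gripper_force: 0.0
```

apply_moves --moves '[{"tx": -3,"ty": 10,"tz": 0,"turn": 0},{"tx": -3.5,"ty": 11,"tz": 0,"turn": 0},{"tx": -1.8,"ty": 5.7,"tz": 0,"turn": 0},{"tx": -1.8,"ty": 5.7,"tz": 0,"turn": 0},{"tx": -1,"ty": 3,"tz": 0,"turn": 0}]'

```text
clock: 13.2
tcp_pos: [438.8, -283.5, 36.9]
orientation: [3.141, 0.0, 1.942]
force: [0.0, -2.0, -0.3]
gripper_width: 0.008
gripper_force: 0.6
```

```bash
python3 -c "
import h; h.sl()"
```

```text
tcp [ 438.8 -283.5   36.9] [-62.5 -28.1] [ 0.  -2.  -0.3] [-0.21  0.77  0.98  2.07 -0.91  0.82  1.7 ]
bar centre [-7.1 -9.1] size [148.6  70.7] ang 9.8 lead [66.8  3.6] tail [-81.  -21.9] n 1155
-85 35 [-9.7  4.2 13.4]
-70 59 [-7.6  7.2 14.9]
-55 79 [-7.2  9.5 15.5]
-40 125 [-13.3   5.4  16.5]
-25 131 [-12.    0.1  17.4]
-10 130 [-11.7   6.9  18.3]
5 137 [-11.3   7.7  19.2]
20 145 [-38.9   1.8  21. ]
35 126 [-8.8  3.1 22.3]
50 129 [-8.  12.5 23.2]
65 59 [-6.4  4.5 23. ]
```

Run:
```python
from h import *
for n in('top','side'):
    P=cloud(n,np.load(n+'0.npz')['d']); ok=(P[...,2]>60)&(P[...,0]>380)&(P[...,0]<590)&(P[...,1]<0)&(P[...,1]>-300)
    q=P[ok]
    for x in range(380,590,30):
        r=q[abs(q[:,0]-x-15)<15]
        if len(r): i=np.argsort(r[:,1])[:3]; print(n,x,len(r),r[i].round(0).tolist(), 'minz for y<-90',r[r[:,1]<-90][:,2].min(initial=999).round(0))
```

```text
top 380 79 [[405.0, -27.0, 122.0], [403.0, -27.0, 122.0], [403.0, -27.0, 127.0]] minz for y<-90 999.0
top 410 566 [[436.0, -77.0, 323.0], [427.0, -77.0, 322.0], [432.0, -76.0, 322.0]] minz for y<-90 999.0
top 440 874 [[468.0, -82.0, 299.0], [469.0, -82.0, 298.0], [467.0, -81.0, 296.0]] minz for y<-90 999.0
top 470 1539 [[486.0, -107.0, 287.0], [488.0, -107.0, 295.0], [494.0, -107.0, 286.0]] minz for y<-90 283.0
top 500 2057 [[522.0, -131.0, 299.0], [519.0, -131.0, 298.0], [523.0, -131.0, 293.0]] minz for y<-90 282.0
top 530 898 [[532.0, -132.0, 295.0], [534.0, -131.0, 299.0], [536.0, -131.0, 298.0]] minz for y<-90 281.0
side 380 113 [[401.0, -29.0, 122.0], [402.0, -28.0, 123.0], [401.0, -28.0, 122.0]] minz for y<-90 999.0
side 410 3512 [[425.0, -77.0, 319.0], [429.0, -77.0, 315.0], [425.0, -77.0, 316.0]] minz for y<-90 999.0
side 440 2191 [[457.0, -65.0, 252.0], [455.0, -62.0, 253.0], [456.0, -62.0, 254.0]] minz for y<-90 999.0
side 470 2045 [[489.0, -107.0, 321.0], [479.0, -107.0, 320.0], [480.0, -107.0, 317.0]] minz for y<-90 312.0
side 500 3988 [[514.0, -108.0, 321.0], [511.0, -107.0, 321.0], [526.0, -107.0, 322.0]] minz for y<-90 320.0
side 530 1026 [[532.0, -108.0, 322.0], [533.0, -106.0, 322.0], [534.0, -106.0, 322.0]] minz for y<-90 321.0
```

apply_moves --moves '[{"tx": 4,"ty": -13.5,"tz": 0,"turn": 0},{"tx": -20,"ty": -6.3,"tz": 0,"turn": -2},{"tx": -20.5,"ty": -6.4,"tz": 0,"turn": -2},{"tx": -3.3,"ty": 10.5,"tz": 0,"turn": 0},{"tx": -3.3,"ty": 10.5,"tz": 0,"turn": 0}]'

```text
clock: 13.88
tcp_pos: [395.5, -287.9, 36.6]
orientation: [3.141, -0.001, 1.871]
force: [-0.1, 0.9, -0.4]
gripper_width: 0.004
gripper_force: 0.0
```

apply_moves --moves '[{"tx": 4.8,"ty": 1.5,"tz": 0,"turn": 0},{"tx": 4.8,"ty": 1.5,"tz": 0,"turn": 0},{"tx": 4.8,"ty": 1.5,"tz": 0,"turn": 0},{"tx": 4.8,"ty": 1.5,"tz": 0,"turn": 0},{"tx": 0,"ty": 0,"tz": 0,"turn": 0}]'

```text
clock: 14.5
tcp_pos: [415.5, -283.0, 36.6]
orientation: [3.142, 0.0, 1.872]
force: [-0.0, -0.7, 0.5]
gripper_width: 0.009
gripper_force: 0.4
```

```bash
python3 -c "
import h; h.sl()"
```

```text
tcp [ 415.5 -283.    36.6] [-84.6 -20.7] [-0.  -0.7  0.5] [-0.21  0.75  1.    2.11 -0.92  0.8   1.68]
bar centre [ -1.  -10.5] size [148.   61.9] ang 4.8 lead [73.7 -4.3] tail [-75.7 -16.7] n 1233
-70 62 [-6.4  9.8 14.4]
-55 132 [-15.7  -0.1  15. ]
-40 124 [-13.7  -2.4  16. ]
-25 125 [-12.   -0.7  17.2]
-10 128 [-11.5   8.1  18.8]
5 131 [-9.5  9.2 20.1]
20 142 [-38.1   2.4  21.3]
35 131 [-8.4  8.4 22.9]
50 135 [-7.9  5.1 23.8]
65 123 [-5.8  6.9 25.1]
```

apply_moves --moves '[{"tx": 4.8,"ty": 1.5,"tz": 0,"turn": 0},{"tx": 4.8,"ty": 1.5,"tz": 0,"turn": 0},{"tx": 4.8,"ty": 1.5,"tz": 0,"turn": 0},{"tx": -2,"ty": -0.6,"tz": 0,"turn": 0},{"tx": -2.5,"ty": 8,"tz": 0,"turn": 0}]'

```text
clock: 15.18
tcp_pos: [425.1, -271.0, 36.7]
orientation: [3.141, 0.0, 1.872]
force: [-0.6, 0.2, 0.4]
gripper_width: 0.007
gripper_force: 0.0
```

apply_moves --moves '[{"tx": -2.5,"ty": 8,"tz": 0,"turn": 0},{"tx": 4.8,"ty": 1.5,"tz": 0,"turn": 0},{"tx": 4.8,"ty": 1.5,"tz": 0,"turn": 0},{"tx": 0,"ty": 0,"tz": 0,"turn": 0},{"tx": 0,"ty": 0,"tz": 0,"turn": 0}]'

```text
clock: 15.8
tcp_pos: [432.5, -260.1, 36.7]
orientation: [3.141, 0.0, 1.872]
force: [-0.4, 0.6, -0.3]
gripper_width: 0.008
gripper_force: 0.0
```

```bash
python3 -c "
import h; h.sl()"
```

```text
tcp [ 432.5 -260.1   36.7] [-61.5  -3.9] [-0.4  0.6 -0.3] [-0.27  0.75  1.    2.11 -0.92  0.81  1.62]
bar centre [29.4 -8.4] size [141.3  62.1] ang 8.5 lead [103.5   2.7] tail [-44.8 -19.5] n 1129
-40 66 [-16.6   5.7  13.1]
-25 129 [-15.1   2.9  14.4]
-10 107 [-11.7   8.   16.5]
5 85 [-4.  12.3 18.2]
20 131 [-38.9   0.6  19.7]
35 130 [-9.3  6.7 22.1]
50 130 [-7.2  4.9 23.7]
65 133 [-5.5 13.6 25.2]
80 135 [-3.9 14.4 27.2]
95 83 [-1.9  8.5 27.9]
```

apply_moves --moves '[{"tx": 2,"ty": 0.6,"tz": 0,"turn": 0},{"tx": 1.5,"ty": 0.4,"tz": 0,"turn": 0},{"tx": 1,"ty": 0.3,"tz": 0,"turn": 0},{"tx": 0,"ty": 0,"tz": 0,"turn": 0},{"tx": 0,"ty": 0,"tz": 0,"turn": 0}]'

```text
clock: 16.48
tcp_pos: [436.4, -258.8, 36.7]
orientation: [-3.141, 0.0, 1.872]
force: [-3.4, -2.2, 2.0]
gripper_width: 0.006
gripper_force: 1.8
```

```bash
python3 -c "
import h; h.sl(); import numpy as np
p=np.load('pts.npy'); q=p[(p[:,1]<22)&(p[:,1]>-14)]; print(np.sort(q[:,0])[[0,5,20,-20,-5,-1]])"
```

```text
tcp [ 436.4 -258.8   36.7] [-57.4  -3.8] [-3.4 -2.2  2. ] [-0.27  0.76  1.    2.1  -0.92  0.81  1.61]
bar centre [30.4 11.2] size [138.9  43.7] ang 6.6 lead [104.9  19.8] tail [-44.1   2.5] n 1102
-40 28 [-17.7   9.   14.1]
-25 128 [-15.9   2.6  13.7]
-10 120 [-13.4   5.8  15.3]
5 97 [-5.4  9.  17.8]
20 121 [-8.9  9.6 19.4]
35 131 [-9.4  9.  20.6]
50 122 [-6.6 12.5 22.9]
65 129 [-5.2 12.5 25.4]
80 126 [-4.   7.9 26.7]
95 100 [-1.8  8.4 28.1]
[-38.51646215 -35.67555238 -32.63183725  96.98112794 100.04548201
 101.16755303]
```

apply_moves --moves '[{"tx": -7.6,"ty": -2.4,"tz": 0,"turn": 0},{"tx": 5.5,"ty": -17.7,"tz": 0,"turn": 0},{"tx": 5.5,"ty": -17.7,"tz": 0,"turn": 0},{"tx": 16,"ty": 5,"tz": 0,"turn": 0},{"tx": 16,"ty": 5,"tz": 0,"turn": 0}]'

```text
clock: 17.15
tcp_pos: [473.4, -286.3, 36.5]
orientation: [3.141, -0.0, 1.872]
force: [-0.9, 0.3, 0.4]
gripper_width: 0.009
gripper_force: 0.0
```

apply_moves --moves '[{"tx": -2,"ty": 7,"tz": 0,"turn": 0},{"tx": -2.2,"ty": 7,"tz": 0,"turn": 0},{"tx": -1.4,"ty": 4.5,"tz": 0,"turn": 0},{"tx": -1.4,"ty": 4.5,"tz": 0,"turn": 0},{"tx": 0,"ty": 0,"tz": 0,"turn": 0}]'

```text
clock: 17.77
tcp_pos: [464.9, -263.0, 36.7]
orientation: [3.141, -0.0, 1.872]
force: [-0.0, 0.0, 0.3]
gripper_width: 0.003
gripper_force: 0.0
```

```bash
python3 -c "
import h; h.sl()"
```

```text
tcp [ 464.9 -263.    36.7] [-31.4 -16.3] [-0.   0.   0.3] [-0.27  0.79  0.99  2.04 -0.92  0.85  1.57]
bar centre [28.3 14.2] size [ 65.5 149.6] ang -18.7 lead [99.3 -9.8] tail [-42.7  38.3] n 1170
-40 70 [ 5.7 22.6 27.8]
-25 81 [ 6.  21.3 26.8]
-10 121 [-3.2 15.5 26.3]
5 129 [-4.  14.4 26. ]
20 132 [-4.3 13.3 25.9]
35 131 [-4.7 13.9 25.4]
50 133 [-5.  14.2 25.2]
65 126 [-6.8  9.8 24.4]
80 132 [-17.8  12.   24.5]
95 115 [-34.3  10.9  24.3]
```

apply_moves --moves '[{"tx": 3,"ty": -9.5,"tz": 0,"turn": 0},{"tx": 2,"ty": -6,"tz": 0,"turn": 0},{"tx": 0,"ty": 0,"tz": 40,"turn": 0},{"tx": -20,"ty": -30,"tz": 40,"turn": 0},{"tx": -40,"ty": -40,"tz": 10,"turn": 0}]'

```text
clock: 18.45
tcp_pos: [411.5, -350.6, 128.7]
orientation: [3.14, 0.003, 1.876]
force: [0.1, 0.1, -0.7]
gripper_width: 0.006
gripper_force: 0.0
```

apply_moves --moves '[{"tx": -30,"ty": -50,"tz": 0,"turn": 0},{"tx": -30,"ty": -50,"tz": 0,"turn": 0},{"tx": -20,"ty": -50,"tz": 0,"turn": 0},{"tx": 0,"ty": 0,"tz": 0,"turn": 0},{"tx": 0,"ty": 0,"tz": 0,"turn": 0}]'

```text
clock: 19.08
tcp_pos: [329.7, -499.0, 126.3]
orientation: [3.142, -0.001, 1.871]
force: [-0.0, 0.5, 0.3]
gripper_width: 0.006
gripper_force: 0.0
```

Run:
```python
import h; from h import *
h.sl(); im,d=vision.snapshot('top'); im2,_=vision.snapshot('side')
save('e.png',np.hstack([cv2.resize(im[120:220,190:290],(400,400),interpolation=cv2.INTER_CUBIC),cv2.resize(im2[170:300,100:230],(400,400),interpolation=cv2.INTER_CUBIC)]))
```

```text
tcp [ 329.7 -499.   126.3] [-231.  -201.1] [-0.   0.5  0.3] [ 0.21  0.73  1.06  1.83 -0.74  1.04  1.87]
bar centre [26.8 12.5] size [ 71.3 149.2] ang -15.7 lead [99.  -7.8] tail [-45.4  32.8] n 1286
-40 133 [-3.7 15.3 26.9]
-25 131 [-3.8  8.5 26.3]
-10 132 [-4.  14.  26.1]
5 131 [-3.8  7.5 25.5]
20 133 [-4.  14.4 26.2]
35 127 [-4.7 14.  25. ]
50 125 [-4.9 15.  24.9]
65 127 [-6.2  7.5 24.2]
80 132 [-34.9   5.7  24.5]
95 114 [-5.4 12.5 24.9]
```

View pics/e.png

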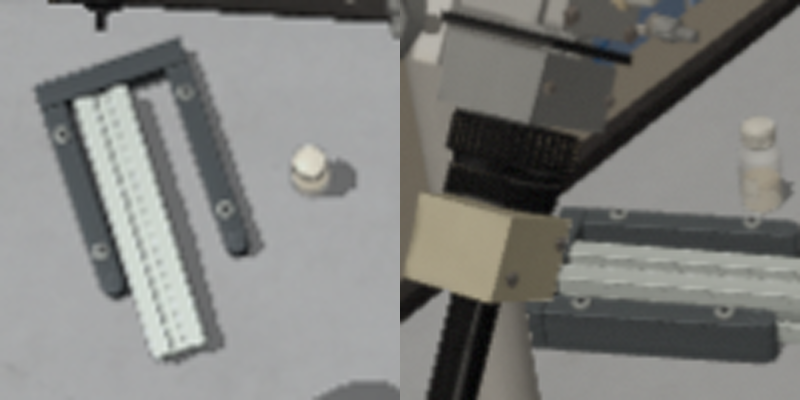

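Final view: the bar's lead end, (73,102)–(126,86), is close to the end wall, its tail is at (157,360)–(205,344), and it lies nearly parallel to the side bars. vial_b is undisturbed.

Run:
```python
from h import *
c=lambda a:np.array(a,float)/4-0.375+[190,120]
B=tobay(onz('top',c([(73,102),(126,86),(205,344),(157,360)]),30)[:,:2])
print(B.round(1),B.mean(0)); e=(B[2]-B[1]+B[3]-B[0]); print(np.degrees(np.arctan2(-e[1],-e[0])))
im,d=vision.snapshot('top');P=cloud('top',d);Q=tobay(P[...,:2]);im=im.astype(int)
m=(P[...,2]>22)&(P[...,2]<37)&(im.min(2)>140)&(Q[...,0]>-60)&(Q[...,0]<110)&(Q[...,1]>-15)&(Q[...,1]<35)
k,l,st,_=cv2.connectedComponentsWithStats(m.astype(np.uint8)); m=l==1+np.argmax(st[1:,4])
print(cv2.minAreaRect(Q[m].astype(np.float32)))
z=np.load('top0.npz')
W=tobay(onz('top',c([(72,105),(166,71)]),24)[:,:2]);print('endwall inner',W)
for n,(u,v) in dict(va=(208,245),vb=(267,162),chip=(318,168)).items(): print(n,P[v,u].round(0))
b=tobay(onz('top',c([(38,90),(112,296),(182,40),(240,253)]),24)[:,:2]);print('bay outer',b.round(1))
```

```text
[[102.1  24.2]
 [101.1  -6.2]
 [-48.1  -2.3]
 [-47.9  25.1]] [26.81849231 10.21586155]
-0.936966506783214
((28.094459533691406, 10.663564682006836), (30.06837272644043, 147.7504119873047), 88.56953430175781)
endwall inner [[102.40283858  25.72091501]
 [103.66646283 -29.56364442]]
va [ 365. -279.  621.]
vb [ 535. -314.   52.]
chip [ 525. -426.   18.]
bay outer [[116.6  41. ]
 [ -5.9  37.9]
 [117.5 -43.5]
 [ -6.1 -36. ]]
```

```bash
python3 -c "
from rig import ctrl; print(ctrl.hand_in())"
```

```text
the job is handed in; nothing more can be done
None
```

The profile is home in the bay and the job is handed in at about 19 s of the 72 s allowed: last measured at x ≈ 28 mm, y ≈ 10 mm and about 1° off the bay's axis, flat on the bench, with the hand clear; vial_b and the chip box checked unmoved, while vial_a (hidden by the arm) and the hex key were not measured at the end.

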